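Tip out the capacitor bin and flag it empty

ROBOT

A 6-joint arm with a two-finger parallel gripper is mounted at the origin on the work surface. World frame = base frame: x ahead of the robot, y to its left, z up, the work surface at z = 0. Lengths are in mm, angles in rad, forces in N, time in s.
With the tool pointing down it reaches from about 350 to 875 mm from the base axis. Payload 4.2 kg.
Tool frame: the origin (TCP) lies midway between the tips of the shut fingers; the grasp point (between the pads) lies 19 mm behind it; z points along the fingers, y is the line along which they close (so a half turn about z gives the same grasp; the last joint's range is limited). The gripper opens to 85 mm and grips with 20 to 120 N. Pads are 22 mm wide; open, the fingers measure 114 mm over their backs; the gripper's body (76 mm by 85 mm) begins 54 mm behind the grasp point. The pads swing forward as they close: fully open they stand 13 mm farther back than shut.
Start: joints at [1.518, 0.385, 0.008, 0, -1.194, -0.259], TCP at [191.7, 594.853, 231.312] pointing down, gripper open.
Joint ranges: [-3.14, 3.14], [-1.21, 2.06], [-1.07, 1.41], [-3.16, 2.05], [-2.99, -0.16], [-3.1, 3.1]. Speed limits (rad/s): [2.79, 2.79, 3.14, 3.14, 3.14, 3.14].

INTERFACE

Orientations are given as a unit quaternion [x, y, z, w].
In Python, from bench import arm gives the robot as it stands. The module is installed in compiled form; this text tells all that it offers.
- The arm moves only by the shell command python3 -m handwheel 'ROWS' [OPENING]. ROWS is JSON, a list of rows, each an object of numbers: "x", "y", "z": the shift along the world's x, y, z each as a share of 20 cm, from -1 to 1; "ax", "ay", "az": the turn, a rotation vector about the world's x, y, z each as a share of 90 degrees, from -1 to 1. In form: [{"x": .., "y": .., "z": .., "ax": .., "ay": .., "az": ..}, ...]. A call has exactly 8 rows; each row shifts and turns the commanded pose from where the row before left it; what a row does not reach is not made up. A row lasts 1/10 s, in which the tool goes at most 50 mm and 8.59 degrees, less where a joint would pass 70% of its speed; a pose out of reach is approached as far as the arm can. A call with a number of a shift or a turn outside -1 to 1 is refused whole. A call with a gripper value outside its range is refused whole. OPENING is the opening, from -1 (shut) to 1 (fully open), set as the call begins (- or left out, the last holds). The fingers move at their own pace and stop on an object; the grip force is fixed at half the most. Time passes only in rows, so rows that do not move let the fingers close, or fill a call up. It gives the time, the measured TCP pose, the force, the opening and the grip force at its end, in the units of the state.
- arm.read_state(): the state, without advancing time (a new reading comes with each control period).
- arm.get_image(name): name is "scene" or "side" or "wrist"; returns the picture (400x640x3 uint8, red, green, blue); there is no depth.
- arm.camera_params(name): a dict with "K" (3x3 intrinsics, pixels), "position" and "orientation" of the camera in the world. Camera axes: x right, y down, z forward; pixel columns grow to the right and rows downward; lengths in mm; the calibration is good to about 2 mm. A picture is of the moment at which its call begins: read the wrist's pose just before it. camera_params takes no time and is no camera call; for the wrist camera it gives the pose at the moment of the call.
- arm.job_done(): hands the job in; it is judged then, once.
The state is a dict: "clock": time; "joints": joint angles; "joint_vel": joint speeds; "joint_efforts": joint torques, N m; "position": TCP position; "ee_rot": TCP orientation; "contact_force": force on the tool from outside, world axes, zero at the start; "wrist_torque": the same for the moment, N m; "gripper_width": finger opening in mm; "grasp_force": force on a finger pad.
Only numpy, scipy, OpenCV 4.12 (cv2) and the standard library are available. Lean on these libraries where they do the work, as an engineer would, in place of code of your own. Each camera call takes 0.05 s, during which the arm holds its last target. There are 200 camera calls.

TASK

Empty the blue tip-up bin: push its black crossbar over until the orange pointer stands at the green 40-degree mark, never into the red, keep it there until both silver capacitors lie in the red tray below its spout, then bring the bin back fully level. After that, hang the yellow tag on the steel rail at the green band to flag the bin as empty, let go, and leave the other things on the bench where they are.

Things in the scene. Friction and masses are not known exactly. Their poses are not given: they have to be found in the camera images.
- stand: Stand of the tip-up bin, fixed: steel base plate 160 x 130 x 12 mm, two aluminium cheeks 170 mm high, 8 mm thick, at x = +-64 mm carrying the axle. Origin on the bench below the axle's middle; axle along its x, 150 mm up. The bin pours towards the stand's -y. It turns on a stiff, balanced hinge: stays where it is left, 3 to 5 N at the crossbar turns it either way.
- bin (a joint): Tilt of the blue bin, rad: 0 = level, on a hard stop; grows as its spout (-y side) goes down; green mark 0.698 (40 degrees), red from 0.87 (50), far stop 1.05. Bin open on top, 98 mm wide along x, flat floor 50 mm below the axle, spout rising 28 degrees to a lip 100 mm out towards -y: the capacitors roll out when it is tipped beyond about 28 degrees.
- dial_mark (a point): Middle of the green 40-degree mark on the white dial (outer face of the stand's +x cheek), 74 mm from the axle. Other marks: black at 0, 10, 20, 30 degrees, red from 50 on, counted from straight up towards the stand's -y. The bin's orange pointer sweeps over them.
- bin_bar (a point): Middle of the bin's black round crossbar: 12 mm diameter, along the stand's x, 98 mm clear between the two flat uprights at its ends. When level it is 110 mm straight above the axle (260 mm above the bench); fixed to the bin, it swings on this 110 mm radius towards the stand's -y. Free space 60 mm below and beside it.
- cap0: Loose silver capacitor, a cylinder 28 mm diameter, 70 mm long with a black end, lying along the axle in the bin at the start. Origin at its middle, its x axis along the cylinder. About 70 g.
- cap1: The second capacitor, the same.
- tray: Red open tray, fixed to the bench, outer 160 (x) x 180 (y) x 50 mm high, walls and floor 5 mm. Origin under its centre; it stands 160 mm from the stand's origin towards the stand's -y, below the spout.
- rail: Steel rail on two end posts, fixed to the bench: a horizontal bar 12 mm diameter and 300 mm long. Origin on the bench below its middle; the bar runs along its y axis, bar centre 215 mm above the bench.
- mark: Green band, 24 mm wide, around the rail bar; origin at its middle on the bar's centre line, y axis along the rail.
- tag: Loose yellow tag hanger, 60 g, upright in the holder. Origin: middle of the underside of the hook's crown, where the rail bears. Black hook 30 mm wide along y, gap 24 mm in x (-12 to +12), short leg at +x ending 28 mm below the origin; the leg at -x (robot's side, 5 mm thick) runs on into the yellow plate, 4 mm thick, 70 mm wide, to 115 mm below the origin. Hung, it leans a few degrees.
- tag_tab (a point): Top middle of the tag's black grip tab, 44 mm above the tag's origin. The tab is 12 mm (x) x 30 mm (y) and 36 mm high, standing on the 8 mm crown; pinch it from above, across either width.
- holder: Grey slotted block 70 (x) x 100 (y) x 40 mm high, fixed, origin under its centre; its slot, 6 mm wide in x, 78 mm long in y, 32 mm deep, holds the lower end of the tag's plate. Lift the tag straight up by 40 mm to free it.
- driver: Bystander: screwdriver, 180 mm, red handle, lying on the bench; origin under its middle.
- tape: Bystander: yellow roll of tape, 90 mm diameter, 24 mm high; origin under its centre.
- flux: Bystander: white jar with blue cap, 48 mm diameter, 100 mm high; origin under its centre.
- clearbox: Bystander: clear open box 100 x 140 x 60 mm; origin under its centre.
- can: Bystander: amber bottle with black cap, 56 mm diameter, 130 mm high; origin under its centre.
There are look-alikes about, which are no part of the job. What is shaped like the cap0 but turquoise is not meant.

How it is judged (in metres and radians):
On the way, in this order (a step that is already met when the one before it is completed fails the run):
1. the bin stands at the green mark (40 degrees, within 5) and both capacitors lie in the red tray (value of joint bin between 0.611 and 0.785 rad and x of cap0 in the frame of tray between -0.08 and 0.08 m and y of cap0 in the frame of tray between -0.09 and 0.09 m and z of cap0 in the frame of tray between 0 and 0.05 m and x of cap1 in the frame of tray between -0.08 and 0.08 m and y of cap1 in the frame of tray between -0.09 and 0.09 m and z of cap1 in the frame of tray between 0 and 0.05 m), for 0.3 s.
2. the bin is back level (within 3 degrees) (value of joint bin below 0.05 rad), for 0.2 s.
3. the tag hangs on the rail at the green band (y of tag in the frame of mark between -0.015 and 0.015 m and distance between tag and mark below 0.024 m and z of tag in the frame of mark above 0 m and angle between tag's own z axis and vertical below 0.3 rad), for 0.2 s.
At the end, for the whole second after the job is handed in: Both capacitors lie in the red tray (centres inside its walls), the bin is level within 3 degrees, the tag hangs by its hook on the rail, its middle within 15 mm of the middle of the green band along the rail and leaning less than 17 degrees, and all is at rest (all of step 3 and x of cap0 in the frame of tray between -0.08 and 0.08 m and y of cap0 in the frame of tray between -0.09 and 0.09 m and z of cap0 in the frame of tray between 0 and 0.05 m and x of cap1 in the frame of tray between -0.08 and 0.08 m and y of cap1 in the frame of tray between -0.09 and 0.09 m and z of cap1 in the frame of tray between 0 and 0.05 m and value of joint bin below 0.05 rad and linear speed of each of tag, cap0, cap1 below 0.03 m/s); the robot touches nothing.
It fails at once if the bin is tipped into the red (beyond 52 degrees) (value of joint bin above 0.91 rad).
It fails at once if a bystander is moved by more than 30 mm (distance of any of driver, tape, flux, clearbox, can from where it was at the start of the episode above 0.03 m).
It also fails if it takes over 61 s, if anything falls off the work surface, if the arm or the gripper's body presses on something with over 40 N, if the wrist force passes 120 N, or if a joint passes its speed limit or range.

## Working session

There is one attempt and no reset: what is moved stays moved. The work goes in short steps, Python scripts to look and compute and a shell command to move; the robot and the scene stay as the last step left them, time stands still between calls to the robot, and variables do not carry over. Pictures are saved under pics/ and viewed, at most 10 in all, crops included, and the job is handed in when it is done.

```bash
mkdir -p pics
cat > h.py <<'E'
import numpy as np, cv2
from bench import arm
from scipy.spatial.transform import Rotation as R
def cam(n):
    p=arm.camera_params(n); return np.array(p["K"]),np.array(p["position"]),R.from_quat(p["orientation"]).as_matrix()
def ray(c,u,v):
    K,p,M=c; d=M@np.linalg.inv(K)@[u,v,1]; return p,d/np.linalg.norm(d)
def onz(c,u,v,z):
    p,d=ray(c,u,v); return p+d*(z-p[2])/d[2]
def tri(c1,a,c2,b):
    p,d=ray(c1,*a);q,e=ray(c2,*b)
    s=np.linalg.lstsq(np.c_[d,-e],q-p,rcond=None)[0]
    return (p+s[0]*d+q+s[1]*e)/2, np.linalg.norm(p+s[0]*d-q-s[1]*e)
def proj(c,P):
    K,p,M=c; x=K@(M.T@(np.array(P)-p)); return x[:2]/x[2]
def snap(n,f):
    c=cam(n); im=np.array(arm.get_image(n)); cv2.imwrite("pics/"+f,im[:,:,::-1]); return c,im
E
python3 - <<'E'
from h import *
print(arm.read_state())
for n in("scene","side"):
    c,im=snap(n,n+"0.png"); print(n,c)
E
```

```text
{'clock': 0.0, 'joints': array([ 1.51755263e+00,  3.85564141e-01,  6.64321335e-03, -5.00365879e-04,
       -1.19400107e+00, -2.58606332e-01]), 'joint_vel': array([-0.00029013, -0.00049566,  0.0009898 ,  0.00037479, -0.00251985,
        0.0004338 ]), 'joint_efforts': array([-7.02743946e-04, -3.92287302e+01,  1.88407266e+01,  4.18642893e+00,
       -4.62301643e-03, -7.52360478e-06]), 'position': array([191.56141845, 594.31323033, 230.22360637]), 'ee_rot': array([ 9.87853382e-01, -1.55385045e-01, -1.22367992e-04,  1.08107076e-03]), 'contact_force': array([ 0.67646037,  0.07565638, -0.16298509]), 'wrist_torque': array([-0.01732078, -0.01552234,  0.01694175]), 'grasp_force': 0.0, 'gripper_width': 85.85149291605032}
scene (array([[496.03504152,   0.        , 323.25568531],
       [  0.        , 496.03504152, 198.76927388],
       [  0.        ,   0.        ,   1.        ]]), array([1223.22209556,   17.61371668, 1219.28327943]), array([[-0.05461344,  0.82876666, -0.55692297],
       [ 0.99848999,  0.04863862, -0.02553478],
       [ 0.00592559, -0.55747656, -0.83017153]]))
side (array([[442.97249278,   0.        , 323.09670793],
       [  0.        , 442.97249278, 202.04966354],
       [  0.        ,   0.        ,   1.        ]]), array([  44.09006333, -831.39600333,  874.26377735]), array([[ 0.8608581 , -0.28942377,  0.41851787],
       [-0.50833799, -0.52586631,  0.68195096],
       [ 0.02271163, -0.79981155, -0.59982137]]))
```

View pics/scene0.png

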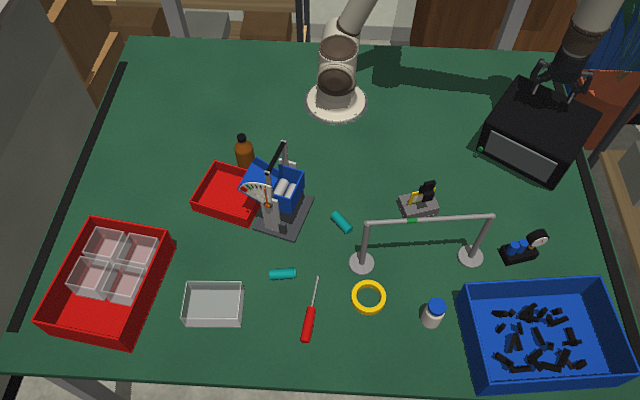

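View pics/side0.png

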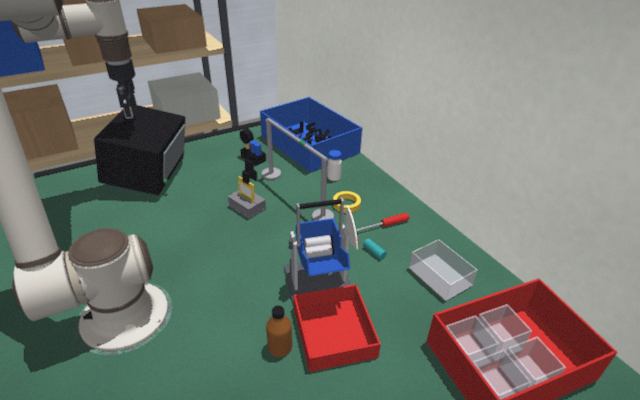

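The scene view shows the stand near (280,200) with the red tray to its left at (225,192). The holder and tag are near (418,200), and the green band is at (411,220). In the side view the bar runs from (299,206) to (343,201). I'll zoom in for exact pixels.

Run:
```python
import cv2,numpy as np
a=cv2.imread("pics/scene0.png");b=cv2.imread("pics/side0.png")
def z(im,x,y): return cv2.resize(im[y:y+75,x:x+100],(400,300),interpolation=cv2.INTER_CUBIC)
def g(im,x,y):
    o=z(im,x,y)
    for k in range(0,100,10):
        cv2.putText(o,str(x+k),(k*4,8),0,.3,(255,255,255),1); cv2.line(o,(k*4,10),(k*4,14),(255,255,255),1)
    for k in range(10,75,10): cv2.putText(o,str(y+k),(0,k*4+3),0,.3,(255,255,255),1)
    return o
o=np.vstack([np.hstack([g(a,225,132),g(a,385,170)]),np.hstack([g(b,270,190),g(b,222,118)])])
cv2.imwrite("pics/z.png",o)
```

```text
(no output)
```

View pics/z.png

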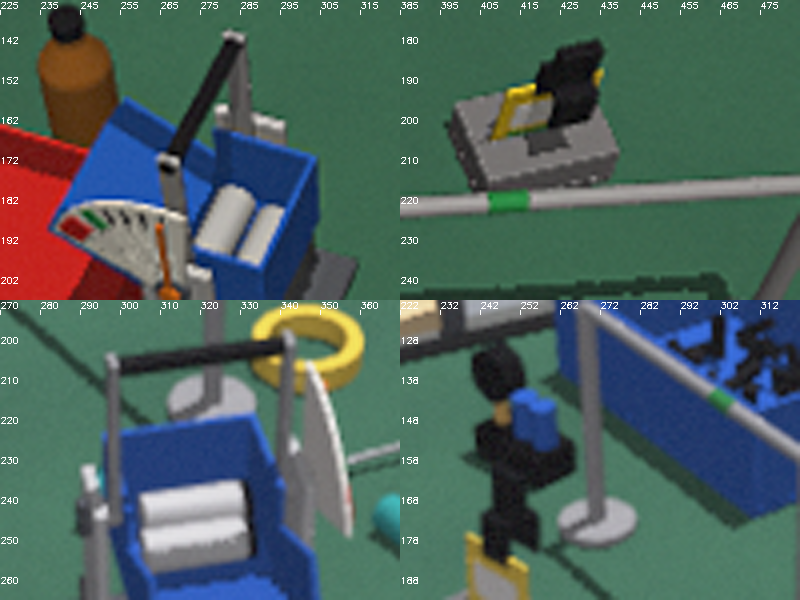

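Run:
```python
from h import *
np.set_printoptions(precision=1,suppress=True)
s=cam("scene");d=cam("side")
A,e=tri(s,(267,172),d,(341.7,200));B,e2=tri(s,(283.5,141.5),d,(298,205))
print("bar +x end",A,e,"-x end",B,e2)
for p,q in(((267,172),(283.5,141.5)),): print(onz(s,*p,262),onz(s,*q,262))
print("side",onz(d,341.7,200,262),onz(d,298,205,262))
b,e=tri(s,(412.5,220.2),d,(302,143));print("band",b,e,onz(s,412.5,220.2,217),onz(d,302,143,217))
print("rail", onz(s,385,221.7,217),onz(s,485,215.7,217))
t,e=tri(s,(431.5,183),d,(250.5,156));print("tab?",t,e)
for z in(36,): print("holder",[onz(s,*p,40) for p in((398.5,195),(414,185),(436.5,207),(404.5,217))])
im=cv2.imread("pics/scene0.png").astype(int);bb,gg,rr=im[...,0],im[...,1],im[...,2]
m=((rr>110)&(gg>0.55*rr+30)&(bb<gg*.6)).astype(np.uint8)
n,l,st,c=cv2.connectedComponentsWithStats(m);print([(st[i].tolist(),c[i]) for i in range(1,n) if st[i][4]>8])
```

```text
bar +x end [ 512.2 -151.1  263.4] 0.39466467747120126 -x end [ 414.5 -120.5  264. ] 1.4128653465172147
[ 511.4 -151.4  262. ] [ 413.4 -121.3  262. ]
side [ 513.2 -149.3  262. ] [ 415.4 -117.3  262. ]
band [598.4 201.7 216. ] 1.0727743791580144 [599.5 201.1 217. ] [597.4 200.8 217. ]
rail [607.5 136.  217. ] [576.8 374.5 217. ]
tab? [456.6 264.2 177.1] 3.9089491165270633
holder [array([406.3, 197.1,  40. ]), array([368.2, 243.4,  40. ]), array([441.4, 303.6,  40. ]), array([480.1, 211.6,  40. ])]
[([409, 191, 10, 14, 58], array([412.8, 196.3])), ([351, 279, 36, 36, 594], array([368.1, 296.6]))]
```

The bar runs from (512,-150) to (414,-120) at z≈262 and is 102 mm long, so the stand's yaw is about -17.3° and the tool is already aligned with it. The band is at about (598,201,216). I'll move via the tag for a wrist look.

```bash
python3 -m handwheel '[{"x":0.05,"y":-0.1,"z":0.15},{"x":0.1,"y":-0.17,"z":0.1},{"x":0.1,"y":-0.17,"z":0.1},{"x":0.1,"y":-0.17,"z":0.1},{"x":0.1,"y":-0.17,"z":0.1},{"x":0.1,"y":-0.17,"z":0.1},{"x":0.1,"y":-0.17,"z":0.05},{"x":0.05,"y":-0.1}]' - 
python3 -m handwheel '[{"x":0.1,"y":-0.15},{"x":0.1,"y":-0.15},{"x":0.05,"y":-0.08},{},{},{},{},{}]' -0.3
python3 - <<'E'
from h import *
np.set_printoptions(precision=1,suppress=True)
print(arm.read_state()["position"])
c,im=snap("wrist","w0.png"); print(c[1],c[2][:,2])
print("tag approx at",proj(c,(430,250,167)))
E
```

```text
[191.5 594.4 230.3]
[260.2 571.9 373.4] [-0.3  0.1 -1. ]
tag approx at [ 923.9 -538.7]invalid input at $[0]: expected keys x, y, z, ax, ay, az
invalid input at $[0]: expected keys x, y, z, ax, ay, az
```

View pics/w0.png

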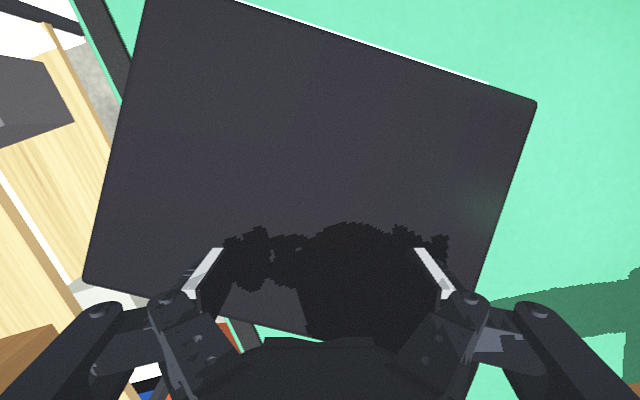

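The wrist view shows only the black box, because all six keys are needed in each row and nothing moved. I'll repeat the move.

```bash
python3 -m handwheel '[{"x":0.05,"y":-0.1,"z":0.15,"ax":0,"ay":0,"az":0},{"x":0.1,"y":-0.17,"z":0.1,"ax":0,"ay":0,"az":0},{"x":0.1,"y":-0.17,"z":0.1,"ax":0,"ay":0,"az":0},{"x":0.1,"y":-0.17,"z":0.1,"ax":0,"ay":0,"az":0},{"x":0.1,"y":-0.17,"z":0.1,"ax":0,"ay":0,"az":0},{"x":0.1,"y":-0.17,"z":0.1,"ax":0,"ay":0,"az":0},{"x":0.1,"y":-0.17,"z":0.05,"ax":0,"ay":0,"az":0},{"x":0.1,"y":-0.17,"z":0,"ax":0,"ay":0,"az":0}]' 1
python3 -m handwheel '[{"x":0.1,"y":-0.15,"z":0,"ax":0,"ay":0,"az":0},{"x":0.1,"y":-0.15,"z":0,"ax":0,"ay":0,"az":0},{"x":0.05,"y":-0.08,"z":0,"ax":0,"ay":0,"az":0},{"x":0,"y":0,"z":0,"ax":0,"ay":0,"az":0},{"x":0,"y":0,"z":0,"ax":0,"ay":0,"az":0},{"x":0,"y":0,"z":0,"ax":0,"ay":0,"az":0},{"x":0,"y":0,"z":0,"ax":0,"ay":0,"az":0},{"x":0,"y":0,"z":0,"ax":0,"ay":0,"az":0}]' 1
python3 - <<'E'
from h import *
np.set_printoptions(precision=1,suppress=True)
print(arm.read_state()["position"])
c,im=snap("wrist","w1.png"); print(c)
print("tag approx at",proj(c,(430,250,167)))
E
```

```text
clock: 0.95
position: [342.6, 335.8, 373.2]
ee_rot: [0.988, -0.155, 0.001, -0.002]
contact_force: [0.5, -0.6, 0.7]
gripper_width: 85.6
grasp_force: 0.0
clock: 1.75
position: [391.4, 261.5, 371.2]
ee_rot: [0.988, -0.155, -0.0, 0.0]
contact_force: [-1.0, 0.4, -0.4]
gripper_width: 85.6
grasp_force: 0.0
[391.4 261.5 371.2]
(array([[295.1,   0. , 318. ],
       [  0. , 295.1, 197.3],
       [  0. ,   0. ,   1. ]]), array([460. , 238.9, 514.2]), array([[-0.3, -0.9, -0.3],
       [-1. ,  0.3,  0.1],
       [-0. ,  0.3, -1. ]]))
tag approx at [317.2 138.3]
```

View pics/w1.png

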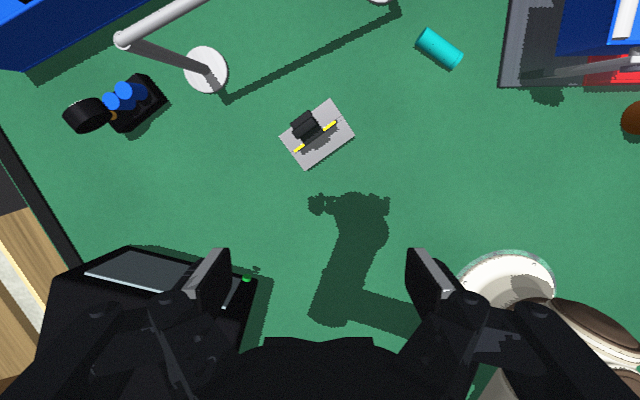

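The wrist view shows the holder's top face with corners at about (278,135), (330,98), (355,133), (305,171). The yellow plate runs from (295,152) to (337,123), with the tab near (306,122).

Run:
```python
from h import *
np.set_printoptions(precision=1,suppress=True)
c=cam("wrist"); im=cv2.imread("pics/w1.png").astype(int)
hsv=cv2.cvtColor(im.astype(np.uint8),cv2.COLOR_BGR2HSV)
roi=np.zeros((400,640),np.uint8); roi[90:180,265:365]=1
y=cv2.inRange(hsv,(20,130,100),(38,255,255))//255*roi
notg=(1-cv2.inRange(hsv,(60,60,20),(90,255,255))//255)*roi
cs,_=cv2.findContours(notg,cv2.RETR_EXTERNAL,2); k=max(cs,key=cv2.contourArea)
r=cv2.minAreaRect(k); b=cv2.boxPoints(r); print(r)
P=np.array([onz(c,*p,40) for p in b]);print(P,[np.linalg.norm(P[i]-P[i-1]) for i in range(4)],P.mean(0))
for i in range(2): e=P[i+1]-P[i]; print(np.degrees(np.arctan2(e[1],e[0])))
ys,xs=np.nonzero(y); print("yellow",len(xs)); pts=np.c_[xs,ys]
for z in (60,90):
  Q=np.array([onz(c,*p,z)[:2] for p in pts]); m=Q.mean(0); w,v=np.linalg.eigh(np.cov((Q-m).T)); print(z,m,np.degrees(np.arctan2(v[1,1],v[0,1])),np.ptp((Q-m)@v[:,1]))
dk=((im.max(2)<65)*roi); n,l,st,ce=cv2.connectedComponentsWithStats(dk.astype(np.uint8))
print([(st[i].tolist(),ce[i]) for i in range(1,n) if st[i][4]>10])
cv2.imwrite("pics/hz.png",cv2.resize(im[85:180,260:370].astype(np.uint8),None,fx=6,fy=6,interpolation=2))
```

```text
((315.83782958984375, 133.4729766845703), (48.010276794433594, 64.74993896484375), 54.46232223510742)
[[447.3 313.8  40. ]
 [475.4 218.1  40. ]
 [406.3 193.6  40. ]
 [374.6 291.9  40. ]] [np.float64(75.95047356639631), np.float64(99.66501695730275), np.float64(73.33797401228246), np.float64(103.36568325325808)] [425.9 254.3  40. ]
-73.60682228286328
-160.41080220749575
yellow 85
60 [426.1 253.7] 107.97962434117895 77.3526831462862
90 [428.4 252.7] 107.97962434117896 72.24418837676723
[([290, 110, 35, 36, 665], array([306.2, 127.9]))]
```

View pics/hz.png

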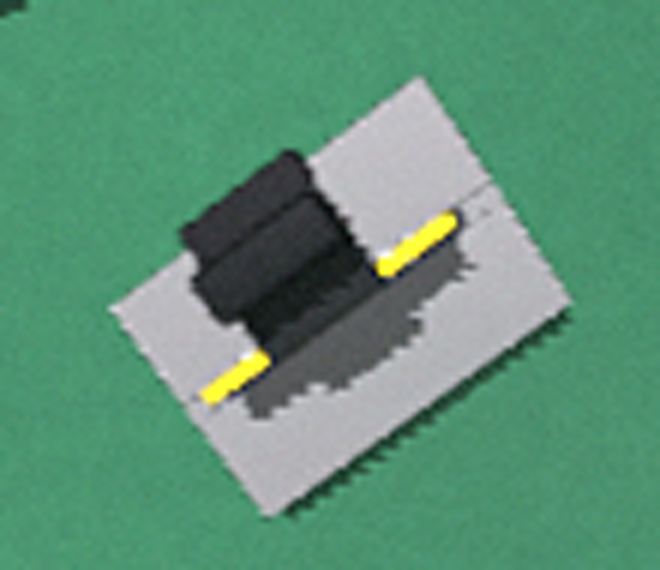

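The tag's yaw is about 18°, with its origin near (442,257). I'll move over the bar now.

```bash
python3 -m handwheel '[{"x":0.045,"y":-0.12,"z":0,"ax":0,"ay":0,"az":0},{"x":0.045,"y":-0.24,"z":0,"ax":0,"ay":0,"az":0},{"x":0.045,"y":-0.24,"z":0,"ax":0,"ay":0,"az":0},{"x":0.045,"y":-0.24,"z":0,"ax":0,"ay":0,"az":0},{"x":0.045,"y":-0.24,"z":0,"ax":0,"ay":0,"az":0},{"x":0.045,"y":-0.24,"z":0,"ax":0,"ay":0,"az":0},{"x":0.045,"y":-0.24,"z":0,"ax":0,"ay":0,"az":0},{"x":0.045,"y":-0.24,"z":0,"ax":0,"ay":0,"az":0}]' 0.2
python3 -m handwheel '[{"x":0,"y":-0.18,"z":0,"ax":0,"ay":0,"az":0},{"x":0,"y":0,"z":0,"ax":0,"ay":0,"az":0},{"x":0,"y":0,"z":0,"ax":0,"ay":0,"az":0},{"x":0,"y":0,"z":0,"ax":0,"ay":0,"az":0},{"x":0,"y":0,"z":0,"ax":0,"ay":0,"az":0},{"x":0,"y":0,"z":0,"ax":0,"ay":0,"az":0},{"x":0,"y":0,"z":0,"ax":0,"ay":0,"az":0},{"x":0,"y":0,"z":0,"ax":0,"ay":0,"az":0}]' 0.2
python3 - <<'E'
from h import *
np.set_printoptions(precision=1,suppress=True)
s=arm.read_state();print(s["position"],s["clock"],R.from_quat(s["ee_rot"]).as_matrix())
c,im=snap("wrist","w2.png"); print(c[1])
print("bar ends",proj(c,(512.5,-150.5,260)),proj(c,(414.5,-119.5,260)))
E
```

```text
clock: 2.6
position: [463.7, -100.8, 371.6]
ee_rot: [0.988, -0.155, 0.0, -0.0]
contact_force: [0.5, -0.3, 0.1]
gripper_width: 51.4
grasp_force: 0.0
clock: 3.4
position: [463.8, -134.7, 371.4]
ee_rot: [0.988, -0.155, 0.0, -0.0]
contact_force: [-0.6, 0.0, -0.4]
gripper_width: 51.2
grasp_force: 0.0
[ 463.8 -134.7  371.4] 3.4 [[ 1.  -0.3  0. ]
 [-0.3 -1.   0. ]
 [ 0.  -0.  -1. ]]
[ 532.3 -157.3  514.5]
bar ends [317.9 135.4] [318.5 246. ]
```

View pics/w2.png

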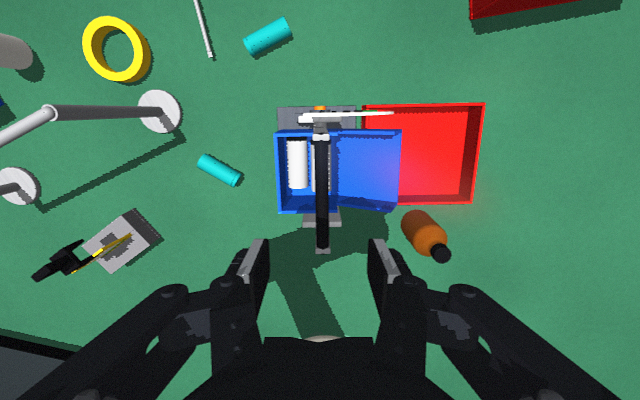

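The wrist view shows the bar along column 321 (predicted 318), rows 135–252, between the open fingers. I'll shift 2 mm, go down and cage the bar.

```bash
python3 -m handwheel '[{"x":-0.003,"y":-0.01,"z":-0.1,"ax":0,"ay":0,"az":0},{"x":0,"y":0,"z":-0.15,"ax":0,"ay":0,"az":0},{"x":0,"y":0,"z":-0.15,"ax":0,"ay":0,"az":0},{"x":0,"y":0,"z":-0.15,"ax":0,"ay":0,"az":0},{"x":0,"y":0,"z":-0.1,"ax":0,"ay":0,"az":0},{"x":0,"y":0,"z":0,"ax":0,"ay":0,"az":0},{"x":0,"y":0,"z":0,"ax":0,"ay":0,"az":0},{"x":0,"y":0,"z":0,"ax":0,"ay":0,"az":0}]' 0.2
python3 -m handwheel '[{"x":0,"y":0,"z":0,"ax":0,"ay":0,"az":0},{"x":0,"y":0,"z":0,"ax":0,"ay":0,"az":0},{"x":0,"y":0,"z":0,"ax":0,"ay":0,"az":0},{"x":0,"y":0,"z":0,"ax":0,"ay":0,"az":0},{"x":0,"y":0,"z":0,"ax":0,"ay":0,"az":0},{"x":0,"y":0,"z":0,"ax":0,"ay":0,"az":0},{"x":0,"y":0,"z":0,"ax":0,"ay":0,"az":0},{"x":0,"y":0,"z":0,"ax":0,"ay":0,"az":0}]' -0.5
```

```text
clock: 4.25
position: [464.1, -137.2, 242.9]
ee_rot: [0.988, -0.155, 0.002, -0.0]
contact_force: [0.2, -0.1, -0.2]
gripper_width: 51.1
grasp_force: 0.0
clock: 5.05
position: [463.1, -137.1, 241.3]
ee_rot: [0.988, -0.155, -0.0, 0.0]
contact_force: [-0.6, 0.4, -0.8]
gripper_width: 21.7
grasp_force: 0.0
```

```bash
python3 -m handwheel '[{"x":-0.009,"y":-0.029,"z":-0.001,"ax":0,"ay":0,"az":0},{"x":-0.009,"y":-0.029,"z":-0.002,"ax":0,"ay":0,"az":0},{"x":-0.009,"y":-0.029,"z":-0.004,"ax":0,"ay":0,"az":0},{"x":-0.009,"y":-0.029,"z":-0.005,"ax":0,"ay":0,"az":0},{"x":-0.009,"y":-0.029,"z":-0.007,"ax":0,"ay":0,"az":0},{"x":-0.009,"y":-0.029,"z":-0.008,"ax":0,"ay":0,"az":0},{"x":-0.009,"y":-0.029,"z":-0.009,"ax":0,"ay":0,"az":0},{"x":-0.009,"y":-0.029,"z":-0.011,"ax":0,"ay":0,"az":0}]'
python3 -m handwheel '[{"x":-0.009,"y":-0.029,"z":-0.015,"ax":0,"ay":0,"az":0},{"x":-0.009,"y":-0.029,"z":-0.015,"ax":0,"ay":0,"az":0},{"x":-0.009,"y":-0.029,"z":-0.015,"ax":0,"ay":0,"az":0},{"x":-0.004,"y":-0.014,"z":-0.01,"ax":0,"ay":0,"az":0},{"x":0,"y":0,"z":0,"ax":0,"ay":0,"az":0},{"x":0,"y":0,"z":0,"ax":0,"ay":0,"az":0},{"x":0,"y":0,"z":0,"ax":0,"ay":0,"az":0},{"x":0,"y":0,"z":0,"ax":0,"ay":0,"az":0}]'
python3 - <<'E'
from h import *
a=snap("wrist","w3.png")[1];b=snap("scene","s3.png")[1]
o=np.hstack([a[60:260,220:520],cv2.resize(b[130:230,180:330],None,fx=2,fy=2,interpolation=2)])
o=cv2.resize(o,(800,267));cv2.imwrite("pics/c3.png",o[:,:,::-1])
E
```

```text
clock: 5.85
position: [448.7, -184.1, 231.8]
ee_rot: [0.988, -0.155, 0.0, 0.0]
contact_force: [2.3, 3.0, 1.8]
gripper_width: 21.6
grasp_force: 1.6
clock: 6.65
position: [441.9, -203.9, 220.8]
ee_rot: [0.988, -0.155, -0.001, 0.0]
contact_force: [-0.8, -0.0, 0.5]
gripper_width: 21.2
grasp_force: 0.0
```

View pics/c3.png

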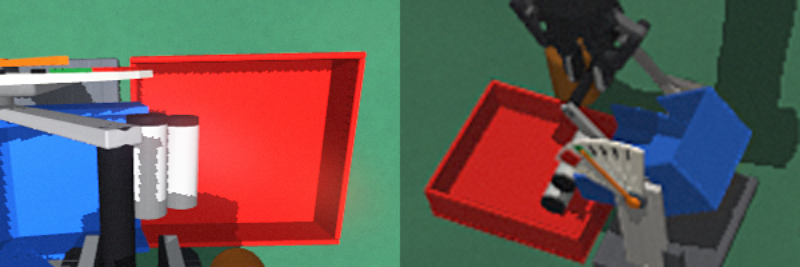

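Wrist and scene views show both capacitors just leaving the spout over the tray, with the pointer close to the green mark (about 36–38°). I'll nudge it 3 mm further, then measure.

```bash
python3 -m handwheel '[{"x":-0.004,"y":-0.014,"z":-0.012,"ax":0,"ay":0,"az":0},{"x":0,"y":0,"z":0,"ax":0,"ay":0,"az":0},{"x":0,"y":0,"z":0,"ax":0,"ay":0,"az":0},{"x":0,"y":0,"z":0,"ax":0,"ay":0,"az":0},{"x":0,"y":0,"z":0,"ax":0,"ay":0,"az":0},{"x":0,"y":0,"z":0,"ax":0,"ay":0,"az":0},{"x":0,"y":0,"z":0,"ax":0,"ay":0,"az":0},{"x":0,"y":0,"z":0,"ax":0,"ay":0,"az":0}]'
python3 - <<'E'
from h import *
np.set_printoptions(precision=1,suppress=True)
c,b=snap("scene","s4.png");w,a=snap("wrist","w4.png")
# pointer: orange pixels in scene onto dial plane (stand x ~ +70), plane normal ux
ux=np.array([.955,-.297,0]);uy=np.array([.297,.955,0]);O=np.array([463,-136,150.])
for n,img in(("0",cv2.imread("pics/scene0.png")),("4",b[:,:,::-1].copy())):
    h=cv2.cvtColor(img,cv2.COLOR_BGR2HSV)
    for nm,lo,hi in(("orange",(6,170,120),(18,255,255)),("green",(50,150,60),(70,255,255))):
        m=cv2.inRange(h,lo,hi); m[:165]=0;m[215:]=0;m[:,:235]=0;m[:,285:]=0
        ys,xs=np.nonzero(m); Q=[]
        for u,v in zip(xs,ys):
            p,d=ray(c,u,v); t=((O+72*ux-p)@ux)/(d@ux); X=p+t*d-O; Q.append((-X@uy,X[2]))
        Q=np.array(Q)
        if len(Q)==0: print(n,nm,0);continue
        m0=Q.mean(0)
        if nm=="orange":
            v=np.linalg.svd(Q-m0,full_matrices=False)[2][0]; v*=np.sign(v[1]); print(n,nm,len(Q),m0,"angle",np.degrees(np.arctan2(v[0],v[1])))
        else: print(n,nm,len(Q),m0,np.degrees(np.arctan2(*m0)),np.hypot(*m0))
o=np.hstack([a[60:260,220:520],cv2.resize(b[130:230,180:330],None,fx=2,fy=2,interpolation=2)])
cv2.imwrite("pics/c4.png",cv2.resize(o,(800,267))[:,:,::-1])
E
```

```text
clock: 7.55
position: [441.8, -206.5, 218.5]
ee_rot: [0.988, -0.155, 0.0, -0.0]
contact_force: [1.7, 1.9, -0.3]
gripper_width: 21.4
grasp_force: 1.1
0 orange 27 [ 2.5 13.7] angle -0.4282629437108676
0 green 7 [47.8 55.7] 40.65942234076722 73.37744863738395
4 orange 54 [22.1 20.1] angle 38.317252672201036
4 green 1 [53.2 59.8] 41.6359462415394 80.00771705156303
```

View pics/c4.png

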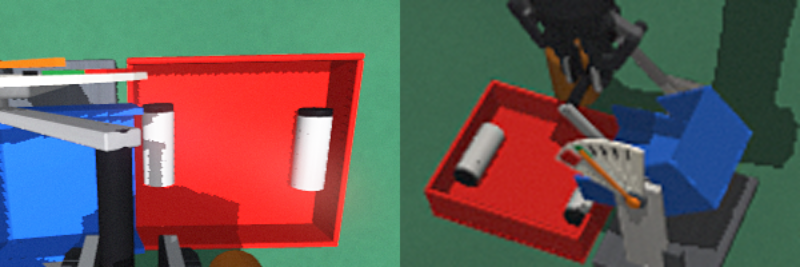

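The pointer reads 38.3° and both capacitors lie in the tray. I'll hold briefly, then bring the bin back.

```bash
python3 -m handwheel '[{"x":0,"y":0,"z":0,"ax":0,"ay":0,"az":0},{"x":0,"y":0,"z":0,"ax":0,"ay":0,"az":0},{"x":0,"y":0,"z":0,"ax":0,"ay":0,"az":0},{"x":0,"y":0,"z":0,"ax":0,"ay":0,"az":0},{"x":0,"y":0,"z":0,"ax":0,"ay":0,"az":0},{"x":0,"y":0,"z":0,"ax":0,"ay":0,"az":0},{"x":0.009,"y":0.029,"z":0.01,"ax":0,"ay":0,"az":0},{"x":0.009,"y":0.029,"z":0.015,"ax":0,"ay":0,"az":0}]'
python3 -m handwheel '[{"x":0.009,"y":0.029,"z":0.015,"ax":0,"ay":0,"az":0},{"x":0.009,"y":0.029,"z":0.015,"ax":0,"ay":0,"az":0},{"x":0.009,"y":0.029,"z":0.013,"ax":0,"ay":0,"az":0},{"x":0.009,"y":0.029,"z":0.011,"ax":0,"ay":0,"az":0},{"x":0.009,"y":0.029,"z":0.009,"ax":0,"ay":0,"az":0},{"x":0.009,"y":0.029,"z":0.008,"ax":0,"ay":0,"az":0},{"x":0.009,"y":0.029,"z":0.007,"ax":0,"ay":0,"az":0},{"x":0,"y":0,"z":0,"ax":0,"ay":0,"az":0}]'
python3 -m handwheel '[{"x":0.009,"y":0.029,"z":0.005,"ax":0,"ay":0,"az":0},{"x":0.009,"y":0.029,"z":0.003,"ax":0,"ay":0,"az":0},{"x":0.004,"y":0.014,"z":0,"ax":0,"ay":0,"az":0},{"x":0,"y":0,"z":0,"ax":0,"ay":0,"az":0},{"x":0,"y":0,"z":0,"ax":0,"ay":0,"az":0},{"x":0,"y":0,"z":0,"ax":0,"ay":0,"az":0},{"x":0,"y":0,"z":0,"ax":0,"ay":0,"az":0},{"x":0,"y":0,"z":0,"ax":0,"ay":0,"az":0}]'
```

```text
clock: 8.45
position: [444.5, -195.4, 223.6]
ee_rot: [0.988, -0.155, -0.001, 0.001]
contact_force: [-2.3, -3.9, 2.3]
gripper_width: 21.9
grasp_force: 2.8
clock: 9.25
position: [458.2, -154.1, 239.8]
ee_rot: [0.988, -0.155, 0.001, 0.0]
contact_force: [-0.5, -3.0, 1.9]
gripper_width: 21.7
grasp_force: 1.3
clock: 10.05
position: [462.2, -139.7, 240.4]
ee_rot: [0.988, -0.155, -0.0, -0.0]
contact_force: [-0.3, -0.5, -0.6]
gripper_width: 21.0
grasp_force: 0.0
```

```bash
python3 -m handwheel '[{"x":0.004,"y":0.012,"z":0,"ax":0,"ay":0,"az":0},{"x":0.004,"y":0.012,"z":0,"ax":0,"ay":0,"az":0},{"x":0.001,"y":0.005,"z":0,"ax":0,"ay":0,"az":0},{"x":0.001,"y":0.005,"z":0,"ax":0,"ay":0,"az":0},{"x":0,"y":0,"z":0,"ax":0,"ay":0,"az":0},{"x":0,"y":0,"z":0,"ax":0,"ay":0,"az":0},{"x":0,"y":0,"z":0,"ax":0,"ay":0,"az":0},{"x":0,"y":0,"z":0,"ax":0,"ay":0,"az":0}]'
python3 -m handwheel '[{"x":0.001,"y":0.005,"z":0,"ax":0,"ay":0,"az":0},{"x":0,"y":0,"z":0,"ax":0,"ay":0,"az":0},{"x":0.001,"y":0.005,"z":0,"ax":0,"ay":0,"az":0},{"x":0,"y":0,"z":0,"ax":0,"ay":0,"az":0},{"x":0,"y":0,"z":0,"ax":0,"ay":0,"az":0},{"x":0,"y":0,"z":0,"ax":0,"ay":0,"az":0},{"x":0,"y":0,"z":0,"ax":0,"ay":0,"az":0},{"x":0,"y":0,"z":0,"ax":0,"ay":0,"az":0}]'
```

```text
clock: 10.85
position: [464.2, -133.2, 240.8]
ee_rot: [0.988, -0.155, -0.0, 0.0]
contact_force: [-1.3, -2.6, 1.5]
gripper_width: 21.5
grasp_force: 1.6
clock: 11.65
position: [464.3, -132.8, 240.9]
ee_rot: [0.988, -0.155, -0.0, 0.002]
contact_force: [-2.1, -8.6, 1.6]
gripper_width: 21.1
grasp_force: 5.0
```

The force reached 8.6 N with the bar no longer moving, so it is on the hard stop. I'll open, lift and travel to the tag, turning −54° on the way.

```bash
python3 -m handwheel '[{"x":0,"y":-0.01,"z":0,"ax":0,"ay":0,"az":0},{"x":0,"y":0,"z":0,"ax":0,"ay":0,"az":0},{"x":0,"y":0,"z":0.05,"ax":0,"ay":0,"az":0},{"x":0,"y":0,"z":0.12,"ax":0,"ay":0,"az":0},{"x":0,"y":0,"z":0.2,"ax":0,"ay":0,"az":0},{"x":0,"y":0,"z":0.2,"ax":0,"ay":0,"az":0},{"x":0,"y":0.1,"z":0.1,"ax":0,"ay":0,"az":0},{"x":0,"y":0.2,"z":0,"ax":0,"ay":0,"az":0}]' 0.2
python3 -m handwheel '[{"x":-0.01,"y":0.24,"z":0,"ax":0,"ay":0,"az":-0.086},{"x":-0.02,"y":0.24,"z":0,"ax":0,"ay":0,"az":-0.086},{"x":-0.02,"y":0.24,"z":0,"ax":0,"ay":0,"az":-0.086},{"x":-0.02,"y":0.24,"z":0,"ax":0,"ay":0,"az":-0.086},{"x":-0.02,"y":0.24,"z":0,"ax":0,"ay":0,"az":-0.086},{"x":-0.02,"y":0.24,"z":0,"ax":0,"ay":0,"az":-0.086},{"x":0,"y":0.2,"z":0,"ax":0,"ay":0,"az":-0.086},{"x":0,"y":0,"z":0,"ax":0,"ay":0,"az":0}]' 0.2
python3 - <<'E'
from h import *
np.set_printoptions(precision=2,suppress=True)
s=arm.read_state();M=R.from_quat(s["ee_rot"]).as_matrix();print(s["clock"],s["position"],s["joints"],"tool y yaw",np.degrees(np.arctan2(M[1,1],M[0,1])))
c,b=snap("scene","s5.png")
ux=np.array([.955,-.297,0]);uy=np.array([.297,.955,0]);O=np.array([463,-136,150.])
h=cv2.cvtColor(b,cv2.COLOR_RGB2HSV);m=cv2.inRange(h,(6,170,120),(18,255,255)); m[:165]=0;m[215:]=0;m[:,:235]=0;m[:,285:]=0
Q=[]
for v,u in zip(*np.nonzero(m)):
    p,d=ray(c,u,v); X=p+((O+72*ux-p)@ux)/(d@ux)*d-O; Q.append((-X@uy,X[2]))
Q=np.array(Q);v=np.linalg.svd(Q-Q.mean(0),full_matrices=False)[2][0];v*=np.sign(v[1]);print(len(Q),"bin deg",np.degrees(np.arctan2(*v)))
c,im=snap("wrist","w5.png"); 
hs=cv2.cvtColor(im,cv2.COLOR_RGB2HSV);t=proj(c,(442,257,140));print(t,c[1])
y=cv2.inRange(hs,(20,130,100),(38,255,255)); n,l,st,ce=cv2.connectedComponentsWithStats(y)
for i in range(1,n):
    if st[i][4]>15: print("yel",st[i],ce[i],onz(c,*ce[i],85))
dk=(im.max(2)<65).astype(np.uint8); n,l,st,ce=cv2.connectedComponentsWithStats(dk)
for i in range(1,n):
    if st[i][4]>100: print("dk",st[i],ce[i])
x0,y0=int(t[0]),int(t[1]);print(x0,y0)
cr=im[max(0,y0-60):y0+60,max(0,x0-60):x0+60];cv2.imwrite("pics/c5.png",cv2.resize(cr,None,fx=5,fy=5,interpolation=2)[:,:,::-1])
E
```

```text
clock: 12.45
position: [466.4, -73.3, 379.3]
ee_rot: [0.988, -0.157, 0.004, -0.001]
contact_force: [0.7, 0.7, -1.0]
gripper_width: 51.4
grasp_force: 0.0
clock: 13.25
position: [444.5, 241.2, 374.3]
ee_rot: [0.825, -0.566, -0.0, -0.0]
contact_force: [0.8, -0.3, 0.3]
gripper_width: 51.4
grasp_force: 0.0
13.25 [444.49 241.21 374.33] [ 0.82  0.11 -0.01 -0.   -1.45 -0.45] tool y yaw -158.91351222490653
31 bin deg 8.160505879203553
[314.69 180.8 ] [470.22 171.09 517.63]
yel [149   0  35  44 658] [163.24  20.33] [697.63 140.65  85.  ]
yel [198   0  17  44 542] [205.98  20.17] [645.92 120.48  85.  ]
yel [324 146   6  21  63] [326.06 156.44] [435.43 229.16  85.  ]
yel [322 192   3   9  25] [323.08 196.16] [417.32 287.39  85.  ]
dk [627 111  13  45 240] [631.29 132.87]
dk [ 21 165  41  38 693] [ 41.26 181.62]
dk [301 165  26  34 636] [312.59 181.1 ]
dk [ 56 185  23  24 274] [ 67.15 196.65]
dk [ 86 186  22  14 166] [ 96.13 192.52]
dk [  19  204   94   77 2553] [ 67.03 243.13]
dk [ 81 214  22   6 120] [ 91.79 216.47]
dk [   16   239   624   161 48244] [320.02 347.13]
dk [ 22 255  30  16 176] [ 36.39 262.37]
dk [613 343  27  41 331] [629.99 360.45]
314 180
```

The pointer now reads 8°, which I don't trust. I'll compare against the initial picture.

Run:
```python
from h import *
np.set_printoptions(precision=1,suppress=True)
a=cv2.imread("pics/scene0.png");b=cv2.imread("pics/s5.png")
d=np.abs(a.astype(int)-b).max(2)
print("diff>60 by region: bar",(d[140:172,262:290]>60).sum(),"dial",(d[180:210,235:275]>60).sum())
for n,im in(("0",a),("5",b)):
    h=cv2.cvtColor(im,cv2.COLOR_BGR2HSV);m=cv2.inRange(h,(6,150,110),(18,255,255));m[:165]=0;m[215:]=0;m[:,:235]=0;m[:,285:]=0
    ys,xs=np.nonzero(m);print(n,[(r,round(xs[ys==r].mean(),1),int((ys==r).sum())) for r in np.unique(ys)])
    g=im.max(2)
    print([(r,[int(x) for x in np.nonzero(g[r,255:295]<60)[0]+255]) for r in range(142,172,6)])
```

```text
diff>60 by region: bar 0 dial 101
0 [(np.int64(188), np.float64(264.5), 2), (np.int64(189), np.float64(264.5), 2), (np.int64(190), np.float64(264.0), 1), (np.int64(191), np.float64(264.5), 2), (np.int64(192), np.float64(265.0), 1), (np.int64(193), np.float64(265.0), 1), (np.int64(194), np.float64(265.0), 1), (np.int64(195), np.float64(265.0), 1), (np.int64(196), np.float64(265.0), 1), (np.int64(197), np.float64(266.0), 1), (np.int64(198), np.float64(266.0), 1), (np.int64(199), np.float64(266.0), 1), (np.int64(200), np.float64(266.0), 1), (np.int64(201), np.float64(266.0), 1), (np.int64(202), np.float64(266.5), 2), (np.int64(203), np.float64(266.0), 1), (np.int64(204), np.float64(266.5), 4), (np.int64(205), np.float64(267.0), 5), (np.int64(206), np.float64(267.0), 5), (np.int64(207), np.float64(267.0), 3)]
[(142, [281, 282, 283]), (148, [278, 279, 280, 281, 282]), (154, [275, 276, 277, 278, 279]), (160, [271, 272, 273, 274, 275, 276]), (166, [268, 269, 270, 271, 272])]
5 [(np.int64(168), np.float64(244.0), 1), (np.int64(188), np.float64(264.5), 2), (np.int64(189), np.float64(264.5), 2
[... 165 characters left out ...]
t64(194), np.float64(265.0), 1), (np.int64(195), np.float64(265.0), 1), (np.int64(196), np.float64(265.0), 1), (np.int64(197), np.float64(266.0), 1), (np.int64(198), np.float64(266.0), 1), (np.int64(199), np.float64(266.0), 1), (np.int64(200), np.float64(266.0), 1), (np.int64(201), np.float64(266.0), 1), (np.int64(202), np.float64(266.5), 2), (np.int64(203), np.float64(266.5), 2), (np.int64(204), np.float64(266.5), 4), (np.int64(205), np.float64(267.0), 5), (np.int64(206), np.float64(267.0), 5), (np.int64(207), np.float64(267.5), 4)]
[(142, [281, 282, 283]), (148, [278, 279, 280, 281, 282]), (154, [275, 276, 277, 278, 279]), (160, [272, 273, 274, 275, 276]), (166, [268, 269, 270, 271, 272])]
```

The bar and pointer pixels match the start, and the 8° came from one outlier pixel, so the bin is level. Next I'll locate the tab top from the earlier close-up: its face centre is at about (305.2,126.5) in w1.

Run:
```python
from h import *
np.set_printoptions(precision=1,suppress=True)
c=cam("wrist");q=R.from_quat(arm.read_state()["ee_rot"]).as_matrix();q0=R.from_quat([0.988,-0.155,0,0]).as_matrix()
M0=q0@q.T@c[2]; c0=(c[0],np.array([460,238.9,514.2]),M0)
C=[onz(c0,*p,167) for p in((293.3,129.2),(312.5,115.8),(317.5,122.5),(297.5,138.3))]
print("tab",np.array(C),np.mean(C,0))
print("plate ends w1",onz(c0,260+203/6,85+398/6,85),onz(c0,260+458/6,85+215/6,85))
im=cv2.imread("pics/w5.png");print("w5 crop")
for r in range(160,206,3): print(r,im[r,296:334].max(1))
```

```text
tab [[447.9 273.  167. ]
 [455.2 247.4 167. ]
 [446.5 244.3 167. ]
 [436.7 271.8 167. ]] [446.6 259.1 167. ]
plate ends w1 [415.2 290.7  85. ] [437.3 219.6  85. ]
w5 crop
160 [167 165 167 166 172 169 166 169 165 157 179 209 205 205 205 203 208 166
  79 152 161  90 150 199 196 197 200 178 255 255 255 188 104  77 103 105
 103  94]
163 [167 165 166 170 172 169 170 166 169 169 188 208 204 206 204 208 175 101
  96  99 101 100 103 100 102 104 101 109 255 255 255 173  87  89 103 103
 103 104]
166 [169 167 166 164 168 170 131  59  20  17  29 152 208 206 204 208 171 107
  98  98 100 102 100  98  99 101 103 113 255 255 255  89  87  85 107 100
  99  98]
169 [171 169 174 168 148  88  18  31  24  25  41  56  52  43  51  74  97  79
  62  73  74  76  86  93  95  99  75  37  28  33  67  92  84  95 100  95
 104 103]
172 [171 169 167 171 136  53  53  53  56  54  55  61  46  22  21  17  24  28
  29  29  26  24  27  30  34  28  48  61  60  46  80  99  82  96 101 102
  98 100]
175 [166 163 163 167 131  51  52  52  52  56  46  27  24  23  26  24  27  28
  28  27  25  26  36  29  31  31  42  55  61  39  74
[... 930 characters left out ...]
11 210 192 255 255 255 176 185 200 206 198 199 198
 199 196]
196 [163 165 163 164 164 163 169 159 183 152  32  43  42  40  47  45  42  36
  23 150 210 203 204 202 206 204 255 255 255 173 194 186 203 202 200 201
 198 198]
199 [166 164 162 160 162 163 169 168 162 168 151 134 131 137 122  97 102 103
 137 169 162 164 157 154 160 178 255 255 255 140 165 163 163 162 162 160
 160 156]
202 [158 164 165 165 164 166 162 163 167 159 162 163 169 163 168 165 166 165
 163 167 163 162 163 166 165 164 164 167 168 163 165 161 164 163 164 166
 162 161]
205 [164 166 167 168 164 166 165 162 161 162 163 164 165 166 164 168 160 160
 161 159 167 160 161 163 164 163 164 163 161 165 161 165 163 165 165 166
 164 160]
```

Run:
```python
from h import *
np.set_printoptions(precision=1,suppress=True)
c=cam("wrist")
print("tab",onz(c,311,187.5,167),"crown",onz(c,313,181,131),"plate",onz(c,326.6,156.4,85),onz(c,323,196.2,85))
s=arm.read_state();print(s["position"]); P=onz(c,313,181,131);
for X in ((442,257,0),): print([proj(c,(X[0],X[1],z)) for z in(131,167)])
```

```text
tab [445.4 259.1 167. ] crown [443.6 258.8 131. ] plate [434.9 227.5  85. ] [417.7 286.2  85. ]
[444.6 238.  374.9]
[array([314.6, 180.2]), array([314.2, 186.9])]
```

Three estimates agree on the tag's origin at about (444.5,259) with yaw 18°. I'll go down to TCP z≈136 and pinch.

```bash
python3 -m handwheel '[{"x":0,"y":0.1,"z":-0.1,"ax":0,"ay":0,"az":-0.03},{"x":0,"y":0.005,"z":-0.2,"ax":0,"ay":0,"az":0},{"x":0,"y":0,"z":-0.2,"ax":0,"ay":0,"az":0},{"x":0,"y":0,"z":-0.2,"ax":0,"ay":0,"az":0},{"x":0,"y":0,"z":-0.2,"ax":0,"ay":0,"az":0},{"x":0,"y":0,"z":-0.1,"ax":0,"ay":0,"az":0},{"x":0,"y":0,"z":0,"ax":0,"ay":0,"az":0},{"x":0,"y":0,"z":0,"ax":0,"ay":0,"az":0}]' 0.2
python3 - <<'E'
from h import *
np.set_printoptions(precision=1,suppress=True)
s=arm.read_state();print(s["position"],s["contact_force"]);M=R.from_quat(s["ee_rot"]).as_matrix();print(np.degrees(np.arctan2(M[1,1],M[0,1]))+180)
c,im=snap("wrist","w6.png")
print(proj(c,(444.5,259,167)),proj(c,(444.5,259,131)))
x,y=map(int,proj(c,(444.5,259,167)))
for r in range(y-50,y+40,8): print(r,x-48,im[r,x-48:x+48:3].max(1))
E
```

```text
clock: 14.15
position: [445.8, 257.5, 176.0]
ee_rot: [0.81, -0.586, 0.0, -0.001]
contact_force: [0.6, 0.0, 0.3]
gripper_width: 51.6
grasp_force: 0.0
[445.8 257.5 176. ] [0.6 0.  0.3]
18.19119390698961
[318.6 246.9] [318.6 223.3]
196 270 [163 163 168 168 163 161 167 164 160 132  10  14  33  92  97  92  99  88
  89  88  90  95  93  21  17  98  91  92  87  93  95  95]
204 270 [168 164 161 161 162 158 160 163 126  39  43  27  21  36  19  20  20  16
  19  20  15  15  19  15  17  81  92  91  92  94  96  96]
212 270 [166 160 159 164 162 161 162 162 127  10  12  21  15  18  16  21  16  10
  20  13  23  21  24  19  18  81  93  91  95  94  92  90]
220 270 [162 159 163 163 164 160 164 161 134  16  25  16  19  10  14  15  23  16
  19  18  22  20  23  19  15  98  95  87 192 191 196  83]
228 270 [164 160 158 159 160 162 164 160 149  20  19  21  18  21  18  19  19  17
  22  20  19  19  21  17  11 197 190 190 191 191 190 190]
236 270 [161 162 157 162 163 156 161 163 148  21  18  23  20  22  17  18  19  20
  16   7  20  13  20  28  14 194 190 188 188 189 189 189]
244 270 [166 162 158 154 160 153 163 164 164 170 156 142  10  19  19  18  21  20
  21  30  59  39  35 125  17 161 162 155 158 158 156 157]
252 270 [165 158 159 156 160 158 154 158 158 153 156 160  15  20  14  22  16  17
  14 118 164 160 154 255 158 156 166 161 167 158 162 161]
260 270 [144 159 157 156 158 160 155 152 152 158 157 162   9  23  18  18  29  17
  19 164 161 160 164 160 158 157 158 165 158 162 161 161]
268 270 [131 159 154 158 156 157 155 159 157 156 156 154  65  20  13  15  20  16
  19 159 161 160 165 164 160 158 158 161 159 168 166 164]
276 270 [160 156 156 155 160 159 159 163 158 160 152 153 160 158 159 160 155 163
 158 157 160 163 158 158 163 166 160 156 162 162 163 160]
284 270 [155 153 156 157 159 158 155 150 150 159 157 162 156 153 159 163 160 162
 163 166 162 159 166 159 164 161 163 160 158 162 163 165]
```

The tab is within 1–2 mm of the tool's centre line. I'll go down 40 mm, close and lift.

```bash
python3 -m handwheel '[{"x":0.003,"y":0.01,"z":-0.1,"ax":0,"ay":0,"az":0},{"x":0,"y":0,"z":-0.1,"ax":0,"ay":0,"az":0},{"x":0,"y":0,"z":0,"ax":0,"ay":0,"az":0},{"x":0,"y":0,"z":0,"ax":0,"ay":0,"az":0},{"x":0,"y":0,"z":0,"ax":0,"ay":0,"az":0},{"x":0,"y":0,"z":0,"ax":0,"ay":0,"az":0},{"x":0,"y":0,"z":0,"ax":0,"ay":0,"az":0},{"x":0,"y":0,"z":0,"ax":0,"ay":0,"az":0}]' 0.2
python3 -m handwheel '[{"x":0,"y":0,"z":0,"ax":0,"ay":0,"az":0},{"x":0,"y":0,"z":0,"ax":0,"ay":0,"az":0},{"x":0,"y":0,"z":0,"ax":0,"ay":0,"az":0},{"x":0,"y":0,"z":0,"ax":0,"ay":0,"az":0},{"x":0,"y":0,"z":0,"ax":0,"ay":0,"az":0},{"x":0,"y":0,"z":0,"ax":0,"ay":0,"az":0},{"x":0,"y":0,"z":0,"ax":0,"ay":0,"az":0},{"x":0,"y":0,"z":0,"ax":0,"ay":0,"az":0}]' -1
python3 -m handwheel '[{"x":0,"y":0,"z":0,"ax":0,"ay":0,"az":0},{"x":0,"y":0,"z":0,"ax":0,"ay":0,"az":0},{"x":0,"y":0,"z":0,"ax":0,"ay":0,"az":0},{"x":0,"y":0,"z":0,"ax":0,"ay":0,"az":0},{"x":0,"y":0,"z":0.05,"ax":0,"ay":0,"az":0},{"x":0,"y":0,"z":0.05,"ax":0,"ay":0,"az":0},{"x":0,"y":0,"z":0.1,"ax":0,"ay":0,"az":0},{"x":0,"y":0,"z":0.1,"ax":0,"ay":0,"az":0}]' -1
```

```text
clock: 15.0
position: [445.6, 259.8, 135.2]
ee_rot: [0.81, -0.586, 0.0, -0.0]
contact_force: [0.2, 0.2, -0.8]
gripper_width: 51.3
grasp_force: 0.0
clock: 15.8
position: [443.5, 258.6, 135.3]
ee_rot: [0.81, -0.587, -0.001, 0.002]
contact_force: [-5.6, -0.4, 8.4]
gripper_width: 11.4
grasp_force: 58.2
clock: 16.6
position: [446.5, 260.2, 196.0]
ee_rot: [0.81, -0.586, 0.001, -0.001]
contact_force: [-0.2, 0.3, -1.0]
gripper_width: 11.3
grasp_force: 58.6
```

The tab is held (11.4 mm, 58 N), with the TCP 12 mm above the tag's origin. I'll lift, turn to the rail yaw (−10.9°) and stop above the band.

```bash
python3 -m handwheel '[{"x":0,"y":0,"z":0.15,"ax":0,"ay":0,"az":0},{"x":0.01,"y":0,"z":0.2,"ax":0,"ay":0,"az":-0.03},{"x":0.06,"y":-0.02,"z":0.17,"ax":0,"ay":0,"az":-0.03},{"x":0.14,"y":-0.055,"z":0.02,"ax":0,"ay":0,"az":-0.03},{"x":0.18,"y":-0.07,"z":0,"ax":0,"ay":0,"az":-0.031},{"x":0.18,"y":-0.07,"z":0,"ax":0,"ay":0,"az":0},{"x":0.13,"y":-0.055,"z":0,"ax":0,"ay":0,"az":0},{"x":0.06,"y":-0.025,"z":0,"ax":0,"ay":0,"az":0}]' -1
python3 -m handwheel '[{"x":0,"y":0,"z":0,"ax":0,"ay":0,"az":0},{"x":0,"y":0,"z":0,"ax":0,"ay":0,"az":0},{"x":0,"y":0,"z":0,"ax":0,"ay":0,"az":0},{"x":0,"y":0,"z":0,"ax":0,"ay":0,"az":0},{"x":0,"y":0,"z":0,"ax":0,"ay":0,"az":0},{"x":0,"y":0,"z":0,"ax":0,"ay":0,"az":0},{"x":0,"y":0,"z":0,"ax":0,"ay":0,"az":0},{"x":0,"y":0,"z":0,"ax":0,"ay":0,"az":0}]' -1
python3 - <<'E'
from h import *
np.set_printoptions(precision=1,suppress=True)
s=arm.read_state();print(s["clock"],s["position"],s["gripper_width"]);M=R.from_quat(s["ee_rot"]).as_matrix();print(np.degrees(np.arctan2(M[1,1],M[0,1]))%360-180)
for n in("wrist","scene"):
    c,im=snap(n,n+"7.png"); h=cv2.cvtColor(im,cv2.COLOR_RGB2HSV)
    g=cv2.inRange(h,(52,180,60),(72,255,255)); t=proj(c,(598.5,201.3,215)); print(n,t)
    k,l,st,ce=cv2.connectedComponentsWithStats(g)
    for i in range(1,k):
        if 10<st[i][4]<4000 and abs(ce[i]-t).max()<80: print(st[i],ce[i],onz(c,*ce[i],217))
    if n=="wrist":
        u,v=map(int,t)
        for y in(80,120,130,140,150):
            p=proj(c,(598.5-.128*(y-201),y,215)); r=int(p[1])
            if 0<=r<400:
                row=im[r].max(1).astype(int); sat=np.ptp(im[r].astype(int),1); x=int(p[0]); gr=[i for i in range(max(0,x-45),min(640,x+45)) if sat[i]<25 and row[i]>90]
                print(y,p,(min(gr),max(gr),len(gr)) if gr else None)
E
```

```text
clock: 17.4
position: [600.4, 199.7, 303.1]
ee_rot: [0.75, -0.661, 0.001, -0.001]
contact_force: [-0.3, 0.5, -0.8]
gripper_width: 11.2
grasp_force: 58.7
clock: 18.2
position: [597.4, 200.8, 302.8]
ee_rot: [0.751, -0.66, -0.0, -0.0]
contact_force: [-0.2, -0.1, -0.5]
gripper_width: 11.5
grasp_force: 58.7
18.2 [597.4 200.8 302.8] 11.462033712714716
7.326343883222847
wrist [316.2 202.5]
[311 186  16  29 401] [318.3 200. ] [597.2 198.4 217. ]
80 [315.9  36.5] None
120 [316.1  97.1] (298, 339, 42)
130 [316.1 111.3] (311, 326, 16)
140 [316.1 125.1] (311, 326, 16)
150 [316.1 138.5] (311, 326, 16)
scene [412.4 220.3]
```

The wrist view puts the rail at about x 597 and the band at about (597,199.5), so the tool is lined up within 2 mm. I'll lower the tag.

```bash
python3 -m handwheel '[{"x":0,"y":-0.005,"z":-0.05,"ax":0,"ay":0,"az":0},{"x":0,"y":0,"z":-0.05,"ax":0,"ay":0,"az":0},{"x":0,"y":0,"z":-0.08,"ax":0,"ay":0,"az":0},{"x":0,"y":0,"z":-0.07,"ax":0,"ay":0,"az":0},{"x":0,"y":0,"z":-0.05,"ax":0,"ay":0,"az":0},{"x":0,"y":0,"z":-0.02,"ax":0,"ay":0,"az":0},{"x":0,"y":0,"z":0,"ax":0,"ay":0,"az":0},{"x":0,"y":0,"z":0,"ax":0,"ay":0,"az":0}]' -1
python3 -m handwheel '[{"x":0,"y":0,"z":-0.01,"ax":0,"ay":0,"az":0},{"x":0,"y":0,"z":-0.01,"ax":0,"ay":0,"az":0},{"x":0,"y":0,"z":0,"ax":0,"ay":0,"az":0},{"x":0,"y":0,"z":0,"ax":0,"ay":0,"az":0},{"x":0,"y":0,"z":0,"ax":0,"ay":0,"az":0},{"x":0,"y":0,"z":0,"ax":0,"ay":0,"az":0},{"x":0,"y":0,"z":0,"ax":0,"ay":0,"az":0},{"x":0,"y":0,"z":0,"ax":0,"ay":0,"az":0}]' -1
```

```text
clock: 19.1
position: [597.9, 199.8, 239.2]
ee_rot: [0.751, -0.661, 0.0, -0.0]
contact_force: [0.7, 0.4, 0.5]
gripper_width: 11.1
grasp_force: 58.6
clock: 19.9
position: [597.5, 199.7, 234.7]
ee_rot: [0.751, -0.661, -0.0, -0.0]
contact_force: [-0.0, -0.9, -0.0]
gripper_width: 11.3
grasp_force: 58.6
```

Run:
```python
from h import *
a=snap("scene","s8.png")[1];b=snap("side","d8.png")[1]
f=lambda i,x,y:cv2.resize(i[y:y+90,x:x+120],(400,300),interpolation=2)
o=np.hstack([f(a,352,165),f(b,250,100)]);cv2.imwrite("pics/c8.png",o[:,:,::-1]);print(arm.read_state()["position"])
```

```text
[597.53714724 199.65704452 234.73473486]
```

The hook should sit about 1 mm above the rail, with no side force. I'll lower 2 mm more and check for contact.

```bash
python3 -m handwheel '[{"x":0,"y":0,"z":-0.008,"ax":0,"ay":0,"az":0},{"x":0,"y":0,"z":-0.004,"ax":0,"ay":0,"az":0},{"x":0,"y":0,"z":0,"ax":0,"ay":0,"az":0},{"x":0,"y":0,"z":0,"ax":0,"ay":0,"az":0},{"x":0,"y":0,"z":0,"ax":0,"ay":0,"az":0},{"x":0,"y":0,"z":0,"ax":0,"ay":0,"az":0},{"x":0,"y":0,"z":0,"ax":0,"ay":0,"az":0},{"x":0,"y":0,"z":0,"ax":0,"ay":0,"az":0}]' -1
```

```text
clock: 20.8
position: [597.7, 199.7, 234.0]
ee_rot: [0.751, -0.66, 0.001, -0.001]
contact_force: [-2.0, 0.9, 6.1]
gripper_width: 11.2
grasp_force: 59.6
```

The crown bears on the rail (6 N upward). I'll release, then lift straight up.

```bash
python3 -m handwheel '[{"x":0,"y":0,"z":0,"ax":0,"ay":0,"az":0},{"x":0,"y":0,"z":0,"ax":0,"ay":0,"az":0},{"x":0,"y":0,"z":0,"ax":0,"ay":0,"az":0},{"x":0,"y":0,"z":0,"ax":0,"ay":0,"az":0},{"x":0,"y":0,"z":0,"ax":0,"ay":0,"az":0},{"x":0,"y":0,"z":0,"ax":0,"ay":0,"az":0},{"x":0,"y":0,"z":0,"ax":0,"ay":0,"az":0},{"x":0,"y":0,"z":0,"ax":0,"ay":0,"az":0}]' 0.2
python3 -m handwheel '[{"x":0,"y":0,"z":0.03,"ax":0,"ay":0,"az":0},{"x":0,"y":0,"z":0.1,"ax":0,"ay":0,"az":0},{"x":0,"y":0,"z":0.2,"ax":0,"ay":0,"az":0},{"x":0,"y":0,"z":0.2,"ax":0,"ay":0,"az":0},{"x":0,"y":0,"z":0.2,"ax":0,"ay":0,"az":0},{"x":0,"y":0,"z":0,"ax":0,"ay":0,"az":0},{"x":0,"y":0,"z":0,"ax":0,"ay":0,"az":0},{"x":0,"y":0,"z":0,"ax":0,"ay":0,"az":0}]' 0.2
python3 -m handwheel '[{"x":0,"y":0,"z":0,"ax":0,"ay":0,"az":0},{"x":0,"y":0,"z":0,"ax":0,"ay":0,"az":0},{"x":0,"y":0,"z":0,"ax":0,"ay":0,"az":0},{"x":0,"y":0,"z":0,"ax":0,"ay":0,"az":0},{"x":0,"y":0,"z":0,"ax":0,"ay":0,"az":0},{"x":0,"y":0,"z":0,"ax":0,"ay":0,"az":0},{"x":0,"y":0,"z":0,"ax":0,"ay":0,"az":0},{"x":0,"y":0,"z":0,"ax":0,"ay":0,"az":0}]' 0.2
python3 - <<'E'
from h import *
a=snap("scene","s9.png")[1];b=snap("side","d9.png")[1]
w=snap("wrist","w9.png")[1]
f=lambda i,x,y,k=1:cv2.resize(i[y:y+90*k,x:x+120*k],(400,300),interpolation=2)
o=np.vstack([np.hstack([f(a,352,165),f(b,250,100)]),np.hstack([f(w,200,100,2),f(a,170,120,2)])]);cv2.imwrite("pics/c9.png",o[:,:,::-1])
E
```

```text
clock: 21.6
position: [597.5, 199.7, 232.3]
ee_rot: [0.751, -0.661, -0.0, -0.0]
contact_force: [-1.1, 0.2, 0.3]
gripper_width: 51.4
grasp_force: 0.0
clock: 22.4
position: [597.0, 199.6, 377.1]
ee_rot: [0.751, -0.661, -0.001, 0.001]
contact_force: [0.3, 0.9, 0.6]
gripper_width: 51.3
grasp_force: 0.0
clock: 23.2
position: [597.5, 199.7, 378.3]
ee_rot: [0.751, -0.661, -0.0, -0.0]
contact_force: [0.4, 0.9, 1.0]
gripper_width: 51.1
grasp_force: 0.0
```

View pics/c9.png

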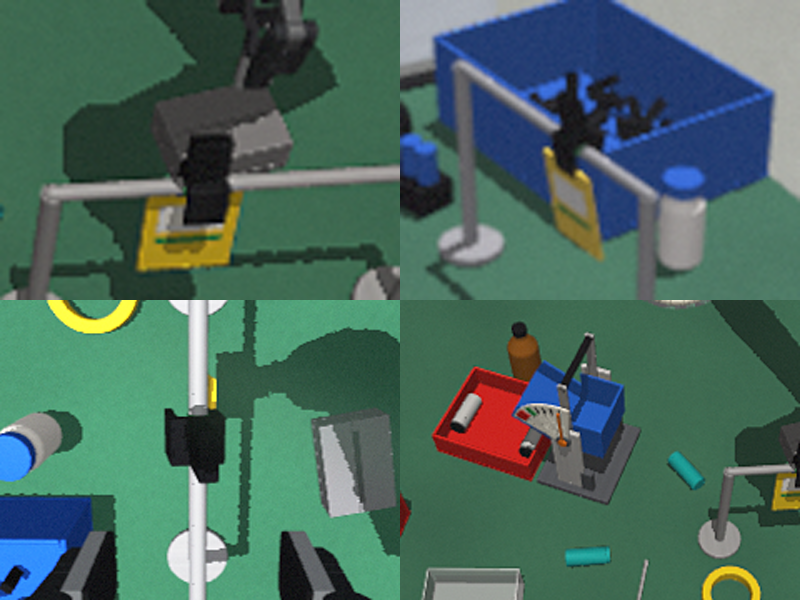

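The views show the tag hanging on the rail with the hook over the band. The bin is level with its pointer at 0, both capacitors are in the tray, and the bystanders look unmoved. One last numeric check of the centring, then hand in.

Run:
```python
from h import *
np.set_printoptions(precision=1,suppress=True)
w=cv2.imread("pics/w9.png");c,im=snap("wrist","w10.png")
h=cv2.cvtColor(im,cv2.COLOR_RGB2HSV);g=cv2.inRange(h,(52,180,60),(72,255,255));g[:,:300]=0;g[:,345:]=0;g[:140]=0;g[230:]=0
ys,xs=np.nonzero(g);print("green",len(ys),ys.min() if len(ys) else "",ys.max() if len(ys) else "")
u=int(round(proj(c,(597.3,199.5,229))[0]))
for o in(-12,-8,8,12):
    r=np.nonzero(im[140:240,u+o].max(1)<70)[0]+140; print(o,r.min(),r.max(),onz(c,u+o,r.min(),229)[:2],onz(c,u+o,r.max(),229)[:2])
print("moved px",(np.abs(im[:,:,::-1].astype(int)-w).max(2)>60).sum())
```

```text
green 1 169 169
-12 170 198 [611. 187.] [607.6 216.2]
-8 170 198 [607.  186.5] [603.5 215.7]
8 166 209 [591.6 180.4] [585.5 225.5]
12 165 208 [587.7 178.9] [581.5 223.9]
moved px 45
```

```bash
python3 -c "
from bench import arm
print(arm.job_done())"
```

```text
the job is handed in; nothing more can be done
None
```

I handed the job in at about 23 s of the 61 s allowed: both capacitors are in the red tray, the bin is back level, and the tag hangs on the rail within about 2 mm of the green band's middle. `job_done()` returned no verdict, so these results are from my own camera checks.

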